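# Put three bindery tools back on their own shadow boards

## Task

The sanding block, the needle tin and the date stamp standing on the three wooden boards have each been left on the wrong one: put the sanding block on the long board lying lengthways along it, the round needle tin lying flat on the round board and the date stamp upright on the square board, each in the middle of its board and let go. The empty grey card is there for setting one aside for a while. Do not shift or knock over the thread reel and the cup that stand beside them.

Things in the scene. Friction and masses are not known exactly. Their poses are not given: they have to be found in the camera images.
- sanding_block_mid (a point): Sanding block: brown oblong block, 42 (x) x 90 (y) x 28 mm high, 0.06 kg, loose, lying flat. The point is its centre, 14 mm above its underside; y is its long axis, z up. At the start it lies on the round board. Grip it across its 42 mm width.
- needle_tin_mid (a point): Needle tin: flat round grey metal tin, 46 mm across, 20.5 mm high, 0.03 kg, loose. The point is its centre, 10.25 mm above its underside; z up. At the start it lies on the square board.
- date_stamp_mid (a point): Date stamp, at the start on the long board (another, by the ink pad at the back, is not meant): upright, 68 mm high, 0.06 kg, loose; foot 22 (x) x 50 (y) x 14 mm, above it a round wooden handle up to 26 mm thick, 14 to 68 mm above the underside. The point is on the handle's axis, 34 mm above the underside; y along the foot, z up. Any turn about the vertical will do.
- long_board_top (a point): Long board: flat oblong wooden board, 72 (x) x 132 (y) x 10 mm thick, fixed, with an oblong cork inlay flush in its middle. The point is the centre of its top face, 10 mm above the bench; y is its long axis. Home of the sanding block.
- round_board_top (a point): Round board: flat round wooden board, 100 mm across, 10 mm thick, fixed, with a round cork inlay. The point is the centre of its top face, 10 mm above the bench. Home of the needle tin.
- square_board_top (a point): Square board: flat square wooden board, 90 x 90 x 10 mm thick, fixed, with a small oblong cork inlay. The point is the centre of its top face, 10 mm above the bench. Home of the date stamp.
- grey_card_top (a point): Empty grey card: plain grey square of bookbinder's board, 110 x 110 x 4 mm thick, fixed flat on the bench, with nothing on it at the start. The point is the centre of its top face, 4 mm above the bench. A free spot for setting one thing aside.
- thread_reel_mid (a point): Thread reel: wooden reel of brown thread standing on end, 36 mm across, 45 mm high, loose, a bystander to be left where it is. The point is its centre, 22.5 mm above the bench.
- core_cup_mid (a point): Cup: empty brown cardboard cup with coloured rubber bands round it, standing on the bench behind the work, 91 mm across, 100 mm high, loose, to be left standing where it is. The point is its centre, 50 mm above the bench.
There are look-alikes about, which are no part of the job. Of the things that look like the part that bears needle_tin_mid, the larger one is meant.

How it is judged:
By the outcome, as a careful person would: the job done as asked, in the order asked, and still so for the second after the job is handed in, with the robot touching nothing.
It also fails if it takes over 104 s, if anything falls off the work surface, if the arm or the gripper's body presses on something with over 40 N, if the wrist force passes 120 N, or if a joint passes its speed limit or range.

## Robot

A 6-joint arm with a two-finger parallel gripper is mounted at the origin on a cart in front of the work surface, level with it; the furniture and walls round the work are solid. World frame = base frame: x ahead of the robot, y to its left, z up, the work surface at z = 0. Lengths are in m, angles in rad, forces in N, time in s.
With the tool pointing down it reaches from about 0.3 to 0.875 m from the base axis. Payload 6.4 kg.
Tool frame: the origin (TCP) lies between the finger pads; the fingertips stand 19 mm ahead of it and the grasp point (between the pads) is the TCP (ctrl.tips_ahead is the z of the fingertips in the tool frame, in m); z points along the fingers, y is the line along which they close (so a half turn about z gives the same grasp; the last joint's range is limited). The gripper opens to 85 mm and grips with 20 to 120 N. Pads are 22 mm wide; open, the fingers measure 114 mm over their backs; the gripper's body (76 mm by 85 mm) begins 54 mm behind the grasp point. The pads swing forward as they close: fully open they stand 13 mm farther back than shut.
Start: joints at [-1.39, 0.181, 1.607, -0, 1.354, -0.206], TCP at [0.217, -0.533, 0.25] pointing down, gripper open.
Joint ranges: [-2.99, 2.99], [-0.89, 2.07], [0.3, 2.58], [-1.14, 4.28], [0, 2.63], [-3.12, 3.12]. Speed limits (rad/s): [2.57, 2.57, 3.01, 3.14, 3.14, 3.14].

## Interface

Orientations are given as a unit quaternion [w, x, y, z].
In Python, from bench import readout, vision, ctrl gives the robot as it stands.
- The arm moves only by the tool play_rows, never from a script. Its arguments are lists of equal length, an entry for each row: "xyz": the shift along the tool's x, y, z in mm, a list of three; "rot": the turn, a rotation vector about the tool's x, y, z in rad, a list of three; "grip": the opening, from 0 (shut) to 1 (fully open). In form: {"xyz": [[x, y, z], ...], "rot": [[rx, ry, rz], ...], "grip": [grip, ...]}. A call has exactly 10 rows; each row is the pose to reach, as a shift and turn from the pose commanded when the call began, along the tool's axes at that moment; what a row does not reach only later rows make up. A row lasts 1/8 s, in which the tool goes at most 62.5 mm and 10.7 degrees, less where a joint would pass 70% of its speed; a pose out of reach is approached as far as the arm can. A call with a gripper value outside its range is refused whole. The fingers move at their own pace and stop on an object; the grip force is fixed at half the most. Time passes only in rows, so rows that repeat a pose let the fingers close, or fill a call up. It gives the time, the measured TCP pose, the force, the opening and the grip force at its end, in the units of the state.
- readout.get_obs(): the state, without advancing time (a new reading comes with each control period).
- vision.camera(name): name is "side" or "top" or "wrist"; returns a dict with "color" (400x640x3 uint8, red, green, blue), "depth" (400x640 float32, m along the optical axis (not along the pixel's ray), 0 where there is no reading), "camera_matrix" (3x3 intrinsics, pixels), "k1" (the pictures are not rectified: a ray, as slopes to the right and down, at radius r is drawn at 1 + k1 r^2 times it, then the intrinsics apply), "extrinsics" (4x4, takes a point from camera to world coordinates); the wrist camera has in their place "hand_eye" (4x4, takes a point from camera to tool coordinates, whose origin is the TCP and whose axes are the flange's). Camera axes: x right, y down, z forward; pixel columns grow to the right and rows downward; lengths in m; the calibration is good to about 2 mm. A picture is of the moment at which its call begins: read the wrist's pose just before it.
- ctrl.hand_in(): hands the job in; it is judged then, once.
The state is a dict: "time_s": time; "q": joint angles; "dq": joint speeds; "joint_efforts": joint torques, N m; "eef_pos": TCP position; "eef_rot": TCP orientation; "wrist_force": force on the tool from outside, world axes, zero at the start; "torque": the same for the moment, N m; "opening": opening from 0.0 (shut) to 1.0 (fully open); "grasp_force": force on a finger pad.
Only numpy, scipy, OpenCV 4.12 (cv2) and the standard library are available. Lean on these libraries where they do the work, as an engineer would, in place of code of your own. Each camera call takes 0.05 s, during which the arm holds its last target. There are 200 camera calls.

## Working session

There is one attempt and no reset: what is moved stays moved. The work goes in short steps, Python scripts to look and compute and a tool call to move; the robot and the scene stay as the last step left them, time stands still between calls to the robot, and variables do not carry over. Pictures are saved under pics/ and viewed, at most 14 in all, crops included, and the job is handed in when it is done.

Besides the shell and the picture viewer there is one more tool, called as name(argument=value, ...) on one line, values as JSON. play_rows: Moves the arm, as the interface text tells. Its arguments: {"type":"object","properties":{"xyz":{"type":"array","items":{"type":"array","items":{"type":"number"}}},"rot":{"type":"array","items":{"type":"array","items":{"type":"number"}}},"grip":{"type":"array","items":{"type":"number"}}},"required":["xyz","rot","grip"]}

```bash
mkdir -p pics
cat > h.py <<'E'
import numpy as np, cv2
from bench import readout, vision, ctrl
from scipy.spatial.transform import Rotation as R
def pose():
    o=readout.get_obs(); q=o["eef_rot"]; T=np.eye(4)
    T[:3,:3]=R.from_quat([q[1],q[2],q[3],q[0]]).as_matrix(); T[:3,3]=o["eef_pos"]; return T,o
def cam(n):
    T,_=pose(); c=vision.camera(n)
    c["X"]=T@np.array(c["hand_eye"]) if n=="wrist" else np.array(c["extrinsics"])
    return c
def rays(c,uv):
    K=np.array(c["camera_matrix"]); k=c["k1"]
    uv=np.atleast_2d(uv).astype(float); d=np.c_[(uv[:,0]-K[0,2])/K[0,0],(uv[:,1]-K[1,2])/K[1,1]]
    s=d.copy()
    for _ in range(20): s=d/(1+k*(s**2).sum(1,keepdims=True))
    return np.c_[s,np.ones(len(s))]
def on_plane(c,uv,z):
    r=rays(c,uv)@c["X"][:3,:3].T; o=c["X"][:3,3]
    return o+r*((z-o[2])/r[:,2:3])
def by_depth(c,uv):
    uv=np.atleast_2d(uv); d=c["depth"][uv[:,1].astype(int),uv[:,0].astype(int)]
    return (rays(c,uv)*d[:,None])@c["X"][:3,:3].T+c["X"][:3,3]
def save(c,n): cv2.imwrite("pics/"+n+".png",cv2.cvtColor(c["color"],cv2.COLOR_RGB2BGR))
E
python3 - <<'E'
from h import *
T,o=pose(); print(o["time_s"],np.round(T,3),o["opening"],ctrl.tips_ahead)
for n in("top","side"):
    c=cam(n); save(c,n+"0"); print(n,np.round(c["X"],3),c["k1"])
print(np.round(vision.camera("wrist")["hand_eye"],3))
E
```

```text
0.0 [[ 0.926  0.377 -0.     0.217]
 [ 0.377 -0.926  0.002 -0.532]
 [ 0.    -0.002 -1.     0.249]
 [ 0.     0.     0.     1.   ]] 1.0033805510730052 0.019
top [[ 2.600e-02 -9.990e-01  4.500e-02  5.650e-01]
 [-1.000e+00 -2.600e-02  0.000e+00  9.000e-03]
 [ 1.000e-03 -4.500e-02 -9.990e-01  1.043e+00]
 [ 0.000e+00  0.000e+00  0.000e+00  1.000e+00]] -0.11072627394231556
side [[ 1.     0.013  0.016  0.614]
 [-0.005 -0.626  0.78  -0.739]
 [ 0.021 -0.78  -0.626  0.662]
 [ 0.     0.     0.     1.   ]] -0.01049524402098688
[[ 0.    -0.948 -0.318  0.082]
 [ 1.     0.    -0.001 -0.001]
 [ 0.001 -0.318  0.948 -0.124]
 [ 0.     0.     0.     1.   ]]
```

View pics/top0.png

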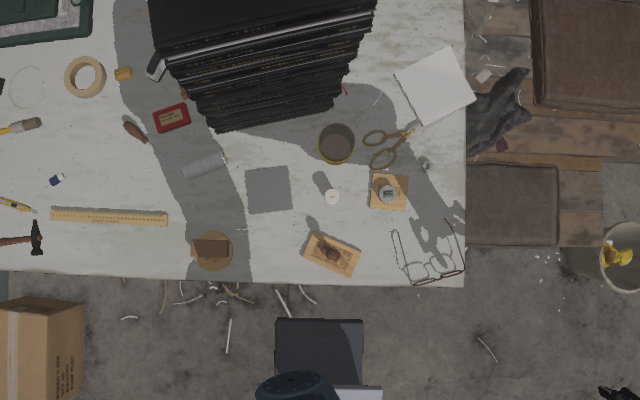

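View pics/side0.png

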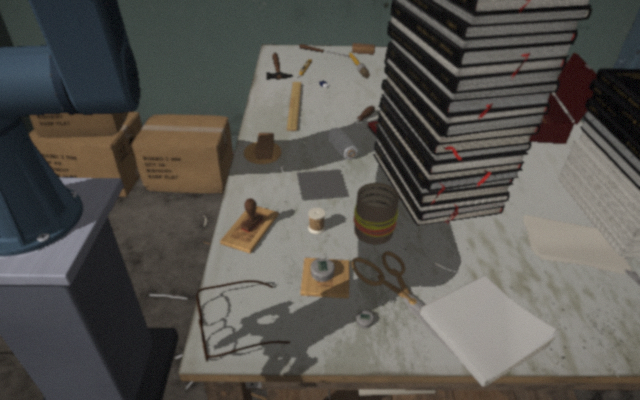

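The top view shows:
- the round board with the block at (212,251)
- the grey card at (268,189)
- the thread reel at (331,197) and the cup at (336,143)
- the square board with the tin at (388,191)
- the long board with the stamp at (331,254)

Next I'll measure these from the top image.

Run:
```python
from h import *
c=cam("top"); a=c["color"]
cv2.imwrite("pics/crop1.png",cv2.resize(cv2.cvtColor(a[120:290,180:440],cv2.COLOR_RGB2BGR),None,fx=3,fy=3,interpolation=cv2.INTER_CUBIC))
for n,uv,z in [("round",(212,251),.01),("block",(212,249),.038),("card",(268,189),.004),("reel",(332,197),.045),("cup",(336,143),.1),("sq",(388,191),.01),("tin",(388,192),.03),("long",(331,254),.01),("stamp",(332,253),.078)]:
    print(n,np.round(on_plane(c,uv,z)[0],3),np.round(by_depth(c,[uv])[0],3))
h=cv2.cvtColor(a,cv2.COLOR_RGB2HSV)
for uv in [(225,264),(205,248),(378,180),(350,262),(332,253)]: print(uv,h[uv[1],uv[0]])
```

```text
round [0.487 0.274 0.01 ] [0.489 0.267 0.038]
block [0.494 0.267 0.038] [0.494 0.268 0.036]
card [0.646 0.14  0.004] [0.646 0.139 0.007]
reel [ 0.627 -0.02   0.045] [ 0.627 -0.02   0.043]
cup [ 0.748 -0.024  0.1  ] [ 0.766 -0.028  0.006]
sq [ 0.648 -0.16   0.01 ] [ 0.647 -0.157  0.029]
tin [ 0.644 -0.157  0.03 ] [ 0.644 -0.156  0.032]
long [ 0.488 -0.022  0.01 ] [ 0.494 -0.02   0.078]
stamp [ 0.496 -0.022  0.078] [ 0.496 -0.022  0.076]
(225, 264) [ 17  97 105]
(205, 248) [13 90 82]
(378, 180) [ 17  94 106]
(350, 262) [ 18  94 162]
(332, 253) [12 92 91]
```

View pics/crop1.png

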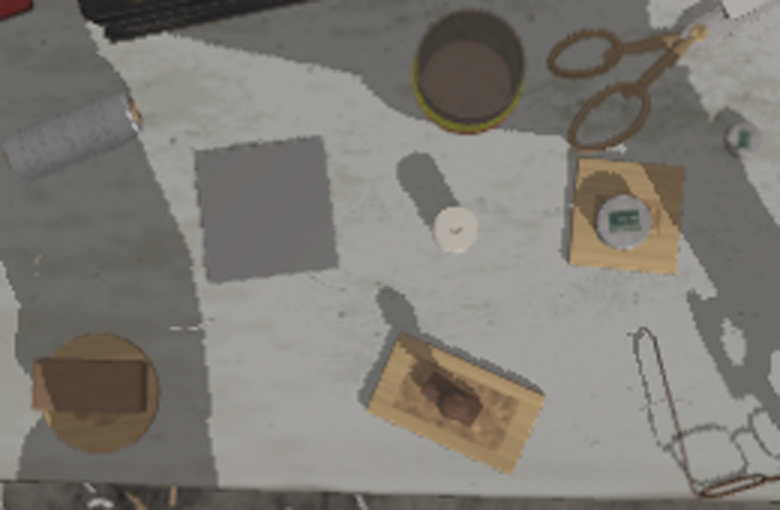

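The crop confirms the layout. Now I'll move above the stamp on the long board.

play_rows(xyz=[[45, -37, 0], [90, -74, 0], [134, -111, 0], [178, -148, 0], [222, -185, 0], [267, -222, 0], [312, -259, 0], [356, -296, 0], [400, -333, 0], [445, -369, 0]], rot=[[0, 0, -0.08], [0, 0, -0.16], [0, 0, -0.24], [0, 0, -0.32], [0, 0, -0.4], [0, 0, -0.48], [0, 0, -0.56], [0, 0, -0.64], [0, 0, -0.7], [0, 0, -0.77]], grip=[1, 1, 1, 1, 1, 1, 1, 1, 1, 1])

```text
time_s: 1.45
eef_pos: [0.4905, -0.0211, 0.2504]
eef_rot: [0.0, 0.837, 0.548, 0.0]
wrist_force: [-0.1, -0.8, -0.4]
opening: 1.002
grasp_force: 0.0
```

Run:
```python
from h import *
T,o=pose(); print(o["time_s"],np.round(T,3),np.round(o["q"],2))
c=cam("wrist"); save(c,"w1")
```

```text
1.45 [[ 0.4    0.916  0.001  0.49 ]
 [ 0.916 -0.4   -0.    -0.021]
 [-0.     0.001 -1.     0.25 ]
 [ 0.     0.     0.     1.   ]] [-0.29 -0.01  1.81 -0.    1.34  0.13]
```

View pics/w1.png

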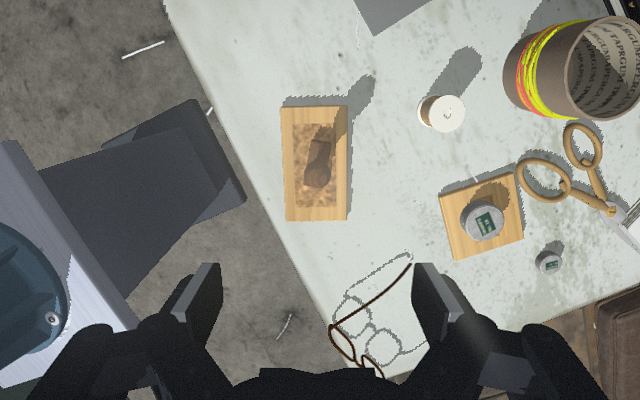

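The wrist view shows the long board at (316,163) with the stamp at (320,165). The square board is at (482,215) with the tin at (483,222), and the reel is at (442,113). I'll measure boards by mask and objects by depth.

```bash
cat >> h.py <<'E'
def cloud(c):
    v,u=np.mgrid[0:400,0:640]; uv=np.c_[u.ravel(),v.ravel()]
    P=by_depth(c,uv); P[c["depth"].ravel()==0]=np.nan; return P.reshape(400,640,3)
def rect(P):
    (cx,cy),(w,h),a=cv2.minAreaRect((P[:,:2]*1000).astype(np.float32))
    if w<h: w,h,a=h,w,a+90
    return f"c=({cx:.1f},{cy:.1f}) {w:.0f}x{h:.0f} long axis {((a+90)%180)-90:.1f}deg n={len(P)}"
def blob(c,P,xy,r,z0,z1):
    m=(np.hypot(P[...,0]-xy[0],P[...,1]-xy[1])<r)&(P[...,2]>z0)&(P[...,2]<z1)
    m=cv2.morphologyEx(m.astype(np.uint8),cv2.MORPH_OPEN,np.ones((3,3)))
    return m>0
def boards(c,xy,r,z):
    h=cv2.cvtColor(c["color"],cv2.COLOR_RGB2HSV); P=on_plane(c,np.argwhere(np.ones((400,640)))[:,::-1],z).reshape(400,640,3)
    m=(h[...,0]>8)&(h[...,0]<26)&(h[...,1]>60)&(np.hypot(P[...,0]-xy[0],P[...,1]-xy[1])<r)
    m=cv2.morphologyEx(m.astype(np.uint8),cv2.MORPH_OPEN,np.ones((3,3)))
    n,l,s,_=cv2.connectedComponentsWithStats(m); k=1+np.argmax(s[1:,4])
    return P[l==k]
E
python3 - <<'E'
from h import *
c=cam("wrist"); P=cloud(c)
print("long",rect(boards(c,(.49,-.022),.09,.01)))
print("sq",rect(boards(c,(.647,-.158),.085,.01)))
for n,xy,r,a,b in [("longtop",(.49,-.022),.085,.005,.014),("sqtop",(.647,-.158),.07,.005,.014),("handle",(.493,-.022),.05,.062,.09),("handle mid",(.493,-.022),.05,.035,.062),("foot",(.493,-.022),.05,.018,.03),("tin",(.645,-.157),.04,.025,.045),("reel",(.627,-.02),.04,.038,.06)]:
    Q=P[blob(c,P,xy,r,a,b)]; print(n,rect(Q),"z",np.round(np.percentile(Q[:,2],[5,50,95])*1000,1))
E
```

```text
long c=(487.4,-20.3) 131x71 long axis 67.6deg n=6968
sq c=(645.3,-156.7) 92x91 long axis 86.3deg n=3781
longtop c=(487.0,-20.7) 131x72 long axis 67.9deg n=6233 z [ 8.5  9.9 11.2]
sqtop c=(658.7,-159.0) 116x92 long axis -3.1deg n=3975 z [ 7.8  9.6 11. ]
handle c=(491.7,-16.7) 25x24 long axis -63.3deg n=564 z [66.4 75.  77.6]Traceback (most recent call last):
  File "<stdin>", line 6, in <module>
    return _quantile_unchecked(
        a, q, axis, out, overwrite_input, method, keepdims, weights)
    return _ureduce(a,
                    func=_quantile_ureduce_func,
    ...<5 lines>...
                    overwrite_input=overwrite_input,
                    method=method)
    r = func(a, **kwargs)
    result = _quantile(arr,
                       quantiles=q,
    ...<2 lines>...
                       out=out,
                       weights=wgt)
    slices_having_nans = np.isnan(arr[-1, ...])
                                  ~~~^^^^^^^^^
IndexError: index -1 is out of bounds for axis 0 with size 0
```

Run:
```python
from h import *
c=cam("wrist"); P=cloud(c); t=cam("top"); Q=cloud(t)
for n,xy,r,a,b in [("handle mid",(.492,-.017),.05,.045,.062),("foot",(.492,-.017),.05,.018,.03),("tin",(.645,-.157),.04,.025,.045),("reel",(.627,-.02),.04,.036,.06),("cup",(.75,-.026),.08,.085,.12),("block",(.494,.267),.07,.03,.05),("handle",(.492,-.017),.05,.062,.09)]:
  for nm,cc,PP in(("wrist",c,P),("top",t,Q)):
    S=PP[blob(cc,PP,xy,r,a,b)]
    if len(S): print(nm,n,rect(S),"z",np.round(np.percentile(S[:,2],[5,50,95])*1000,1))
print("roundboard",rect(boards(t,(.487,.274),.07,.01)), "long",rect(boards(t,(.487,-.02),.09,.01)),"sq",rect(boards(t,(.647,-.157),.085,.01)))
```

```text
wrist foot c=(491.8,-16.5) 49x22 long axis 56.8deg n=439 z [21.8 23.6 25.1]
wrist tin c=(639.9,-152.3) 45x44 long axis -21.4deg n=1151 z [27.7 29.8 31.2]
top tin c=(640.5,-155.7) 43x42 long axis -88.9deg n=266 z [26.4 29.5 32.6]
wrist reel c=(629.1,-16.0) 35x35 long axis 68.1deg n=1051 z [43.  44.7 45.9]
top reel c=(631.1,-18.4) 32x31 long axis 1.4deg n=169 z [41.3 44.8 47.8]
wrist cup c=(750.5,-22.6) 85x82 long axis 89.2deg n=2831 z [ 86.1  94.4 100.2]
top cup c=(785.1,-32.5) 67x20 long axis 76.1deg n=87 z [ 86.8  96.1 101.3]
top block c=(494.9,275.5) 89x42 long axis -88.2deg n=645 z [34.3 37.8 41.1]
wrist handle c=(491.2,-16.5) 25x24 long axis -21.2deg n=560 z [66.6 75.2 77.6]
roundboard c=(488.5,275.7) 104x97 long axis -88.1deg n=1288 long c=(526.4,-2.5) 63x17 long axis 67.5deg n=132 sq c=(647.1,-161.1) 90x89 long axis 86.2deg n=1001
```

play_rows(xyz=[[4, -1, 35], [5, -1, 75], [5, -1, 115], [5, -1, 150], [5, -1, 180], [5, -1, 198], [5, -1, 198], [5, -1, 198], [5, -1, 198], [5, -1, 198]], rot=[[0, 0, 0], [0, 0, 0], [0, 0, 0], [0, 0, 0], [0, 0, 0], [0, 0, 0], [0, 0, 0], [0, 0, 0], [0, 0, 0], [0, 0, 0]], grip=[1, 1, 1, 1, 1, 1, 1, 0, 0, 0])

```text
time_s: 2.9
eef_pos: [0.4915, -0.0182, 0.0531]
eef_rot: [0.001, 0.837, 0.547, 0.001]
wrist_force: [-0.1, 0.2, 0.3]
opening: 0.377
grasp_force: 0.0
```

Run:
```python
from h import *
T,o=pose(); print(o["time_s"],np.round(T,3),o["opening"],o["grasp_force"],o["wrist_force"])
t=cam("top"); h=cv2.cvtColor(t["color"],cv2.COLOR_RGB2HSV)
P=on_plane(t,np.argwhere(np.ones((400,640)))[:,::-1],.004).reshape(400,640,3)
g=cv2.cvtColor(t["color"],cv2.COLOR_RGB2GRAY); print(g[189,268],g[189,240:300:4])
m=(abs(g.astype(int)-int(g[189,268]))<18)&(abs(P[...,0]-.646)<.08)&(abs(P[...,1]-.14)<.08)
m=cv2.morphologyEx(m.astype(np.uint8),cv2.MORPH_OPEN,np.ones((5,5)))
n,l,s,_=cv2.connectedComponentsWithStats(m); print(rect(P[l==l[189,268]]))
```

```text
2.9 [[ 0.402  0.915  0.002  0.492]
 [ 0.915 -0.402 -0.    -0.018]
 [ 0.     0.002 -1.     0.053]
 [ 0.     0.     0.     1.   ]] 0.37720140347028486 0.0 [-0.05802453  0.18678005  0.25807311]
107 [157 158 106 107 106 107 106 107  89  75  75  76  75 104 104]
c=(643.0,152.7) 112x83 long axis 7.7deg n=1124
```

play_rows(xyz=[[0, 0, 0], [0, 0, 0], [0, 0, 0], [0, 0, -25], [0, 0, -50], [40, 15, -50], [90, 34, -50], [140, 53, -50], [185, 70, -50], [206, 78, -50]], rot=[[0, 0, 0], [0, 0, 0], [0, 0, 0], [0, 0, 0], [0, 0, 0], [0, 0, 0], [0, 0, 0], [0, 0, 0], [0, 0, 0], [0, 0, 0]], grip=[0, 0, 0, 0, 0, 0, 0, 0, 0, 0])

```text
time_s: 4.2
eef_pos: [0.6463, 0.1415, 0.1018]
eef_rot: [-0.0, 0.837, 0.548, 0.0]
wrist_force: [0.4, -0.2, -0.4]
opening: 0.27
grasp_force: 58.8
```

play_rows(xyz=[[0, 0, 25], [0, 0, 45], [0, 0, 52], [0, 0, 54], [0, 0, 54], [0, 0, 54], [0, 0, 54], [0, 0, 54], [0, 0, 30], [0, 0, -20]], rot=[[0, 0, 0], [0, 0, 0], [0, 0, 0], [0, 0, 0], [0, 0, 0], [0, 0, 0], [0, 0, 0], [0, 0, 0], [0, 0, 0], [0, 0, 0]], grip=[0, 0, 0, 0, 0, 1, 1, 1, 1, 1])

```text
time_s: 5.45
eef_pos: [0.6431, 0.1391, 0.1203]
eef_rot: [-0.002, 0.837, 0.547, -0.003]
wrist_force: [1.4, 0.5, 1.1]
opening: 0.998
grasp_force: 0.0
```

play_rows(xyz=[[0, 0, -50], [6, -20, -90], [15, -50, -110], [27, -80, -120], [40, -120, -120], [52, -155, -120], [65, -190, -120], [65, -190, -120], [65, -190, -120], [65, -190, -120]], rot=[[0, 0, 0], [0, 0, -0.07], [0, 0, -0.15], [0, 0, -0.23], [0, 0, -0.31], [0, 0, -0.38], [0, 0, -0.45], [0, 0, -0.45], [0, 0, -0.45], [0, 0, -0.45]], grip=[1, 1, 1, 1, 1, 1, 1, 1, 1, 1])

```text
time_s: 6.7
eef_pos: [0.4982, 0.2745, 0.2423]
eef_rot: [0.0, 0.695, 0.719, 0.0]
wrist_force: [-0.0, -0.1, -0.2]
opening: 1.0
grasp_force: 0.0
```

Run:
```python
from h import *
T,o=pose(); print(o["time_s"],np.round(T,3),np.round(o["q"],2))
c=cam("wrist"); save(c,"w2"); P=cloud(c)
for n,xy,r,a,b in [("block",(.494,.27),.07,.03,.05),("stampfoot",(.645,.139),.05,.012,.022),("handle",(.645,.139),.05,.055,.09)]:
    S=P[blob(c,P,xy,r,a,b)]
    if len(S): print(n,rect(S),"z",np.round(np.percentile(S[:,2],[5,50,95])*1000,1))
Q=boards(c,(.488,.275),.07,.01);print("round",rect(Q),cv2.minEnclosingCircle((Q[:,:2]*1000).astype(np.float32)))
```

```text
6.7 [[-0.034  0.999  0.     0.498]
 [ 0.999  0.034 -0.     0.275]
 [-0.     0.    -1.     0.242]
 [ 0.     0.     0.     1.   ]] [ 0.3   0.17  1.63 -0.    1.34  0.26]
block c=(494.1,279.1) 89x43 long axis -89.9deg n=3599 z [36.1 37.7 38.9]
stampfoot c=(655.5,156.6) 21x12 long axis -35.7deg n=152 z [13.3 17.2 18.4]
round c=(487.0,275.2) 100x97 long axis 89.5deg n=6454 ((490.80224609375, 273.7616271972656), 53.78139877319336)
```

View pics/w2.png

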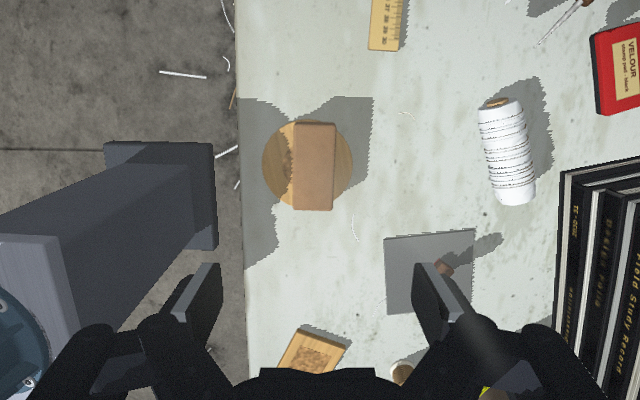

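The wrist view shows the block at (314,167) on the round board and the stamp standing on the card at (445,268). Now I'll grip the block.

play_rows(xyz=[[4, -4, 45], [4, -4, 90], [4, -4, 135], [4, -4, 175], [4, -4, 200], [4, -4, 209], [4, -4, 209], [4, -4, 209], [4, -4, 209], [4, -4, 209]], rot=[[0, 0, 0.034], [0, 0, 0.034], [0, 0, 0.034], [0, 0, 0.034], [0, 0, 0.034], [0, 0, 0.034], [0, 0, 0.034], [0, 0, 0.034], [0, 0, 0.034], [0, 0, 0.034]], grip=[1, 1, 1, 1, 1, 1, 1, 0, 0, 0])

```text
time_s: 8.0
eef_pos: [0.4943, 0.2794, 0.0346]
eef_rot: [0.001, 0.706, 0.708, 0.001]
wrist_force: [0.2, 0.8, -0.4]
opening: 0.481
grasp_force: 61.5
```

play_rows(xyz=[[0, 0, 0], [0, 0, -30], [-10, 0, -55], [-60, -1, -55], [-110, -3, -55], [-165, -4, -55], [-220, -5, -55], [-265, -6, -55], [-300, -7, -55], [-300, -7, -55]], rot=[[0, 0, 0], [0, 0, 0], [0, 0, 0], [0, 0, 0.07], [0, 0, 0.15], [0, 0, 0.23], [0, 0, 0.31], [0, 0, 0.387], [0, 0, 0.387], [0, 0, 0.387]], grip=[0, 0, 0, 0, 0, 0, 0, 0, 0, 0])

```text
time_s: 9.25
eef_pos: [0.487, -0.0231, 0.0886]
eef_rot: [0.0, 0.83, 0.557, 0.0]
wrist_force: [-0.4, -0.3, -0.5]
opening: 0.48
grasp_force: 61.5
```

Run:
```python
from h import *
T,o=pose(); print(o["time_s"],np.round(T,3),o["grasp_force"])
c=cam("wrist"); save(c,"w3"); P=cloud(c)
S=P[blob(c,P,(.487,-.02),.08,.085,.105)]; print(rect(S),np.percentile(S[:,2],[5,50,95]))
print("long",rect(boards(c,(.487,-.02),.09,.01)))
S=P[blob(c,P,(.487,-.02),.09,.004,.014)]; print(rect(S))
```

```text
9.25 [[ 0.379  0.925  0.001  0.487]
 [ 0.925 -0.379 -0.    -0.023]
 [-0.     0.001 -1.     0.089]
 [ 0.     0.     0.     1.   ]] 61.50563836097717
c=(486.2,-23.0) 90x68 long axis 67.1deg n=19701 [0.08985503 0.09178093 0.09658644]
long c=(483.0,-31.6) 155x71 long axis 67.7deg n=22760
c=(502.3,15.8) 72x52 long axis -22.6deg n=7778
```

View pics/w3.png

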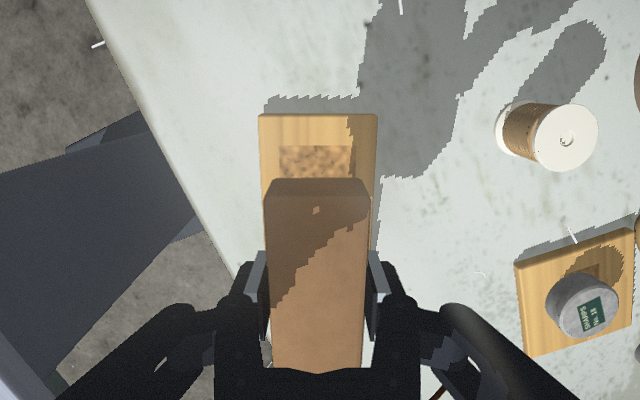

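The block is held straight over the long board, with its far end at (318,185) and the board's far edge at row 115. I'll shift it 2 mm along, lower and release.

play_rows(xyz=[[2, 0, 25], [2, 0, 42], [2, 0, 50], [2, 0, 52], [2, 0, 53], [2, 0, 53], [2, 0, 53], [2, 0, 53], [2, 0, 53], [2, 0, 53]], rot=[[0, 0, 0.01], [0, 0, 0.01], [0, 0, 0.01], [0, 0, 0.01], [0, 0, 0.01], [0, 0, 0.01], [0, 0, 0.01], [0, 0, 0.01], [0, 0, 0.01], [0, 0, 0.01]], grip=[0, 0, 0, 0, 0, 0, 1, 1, 1, 1])

```text
time_s: 10.55
eef_pos: [0.4877, -0.0191, 0.0353]
eef_rot: [0.0, 0.832, 0.555, 0.0]
wrist_force: [-0.2, 0.3, 0.5]
opening: 1.001
grasp_force: 0.0
```

play_rows(xyz=[[0, 0, -15], [0, 0, -65], [0, 0, -125], [-10, 30, -170], [-25, 75, -200], [-43, 125, -200], [-60, 170, -200], [-66, 192, -200], [-66, 192, -200], [-66, 192, -200]], rot=[[0, 0, 0], [0, 0, 0], [0, 0, 0], [0, 0, 0], [0, 0, 0], [0, 0, 0], [0, 0, 0], [0, 0, 0], [0, 0, 0], [0, 0, 0]], grip=[1, 1, 1, 1, 1, 1, 1, 1, 1, 1])

```text
time_s: 11.8
eef_pos: [0.6388, -0.1532, 0.2356]
eef_rot: [-0.0, 0.832, 0.555, -0.0]
wrist_force: [0.8, 0.1, 0.7]
opening: 1.002
grasp_force: 0.0
```

Run:
```python
from h import *
T,o=pose(); print(o["time_s"],np.round(T,3))
c=cam("wrist"); save(c,"w4"); P=cloud(c)
for n,xy,r,a,b in [("tin",(.64,-.154),.04,.025,.045),("reel",(.63,-.017),.04,.036,.06),("block",(.487,-.02),.08,.03,.05),("longtop",(.487,-.021),.085,.005,.014)]:
    S=P[blob(c,P,xy,r,a,b)]
    if len(S): print(n,rect(S),"z",np.round(np.percentile(S[:,2],[5,50,95])*1000,1))
print("sq",rect(boards(c,(.647,-.158),.085,.01)))
t=cam("top"); P=cloud(t)
for n,xy,r,a,b in [("block",(.487,-.02),.08,.03,.05),("stamp",(.645,.139),.05,.055,.09)]:
    S=P[blob(t,P,xy,r,a,b)]
    if len(S): print(n,rect(S),"z",np.round(np.percentile(S[:,2],[5,50,95])*1000,1))
Q=boards(t,(.4875,.275),.058,.01);print("round",rect(Q),cv2.minEnclosingCircle((Q[:,:2]*1000).astype(np.float32)))
print("long",rect(boards(t,(.487,-.02),.09,.01)))
```

```text
11.8 [[ 0.384  0.923 -0.001  0.639]
 [ 0.923 -0.384  0.    -0.153]
 [ 0.    -0.001 -1.     0.236]
 [ 0.     0.     0.     1.   ]]
tin c=(640.3,-152.8) 45x45 long axis 67.4deg n=1554 z [28.2 29.9 31.3]
reel c=(629.2,-16.5) 35x35 long axis 2.9deg n=1380 z [43.3 44.9 46.2]
block c=(487.2,-19.8) 90x44 long axis 67.3deg n=4172 z [34.4 37.9 39.2]
longtop c=(487.6,-21.4) 132x73 long axis 67.5deg n=4057 z [ 8.2 10.  11.4]
sq c=(646.7,-158.4) 90x89 long axis 86.2deg n=5150
block c=(488.0,-21.0) 90x43 long axis 67.7deg n=657 z [34.7 37.9 40.9]
stamp c=(647.1,138.4) 23x22 long axis -88.7deg n=88 z [61.9 68.8 72.9]
round c=(488.6,271.9) 98x97 long axis -43.6deg n=1241 ((488.1156005859375, 272.7550964355469), 50.03617858886719)
long c=(489.5,-20.7) 126x71 long axis 67.7deg n=1463
```

View pics/w4.png

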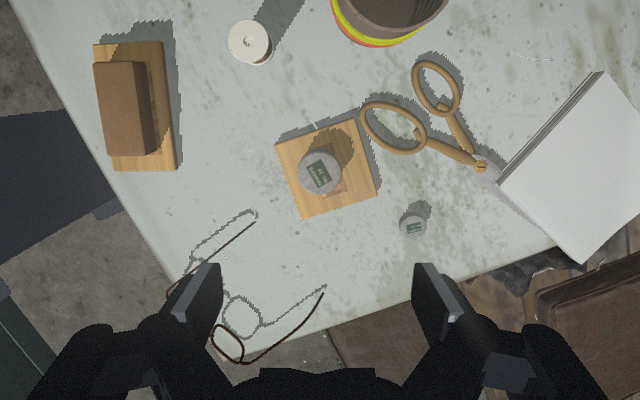

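The view shows the block on the long board at (135,108), centred. The tin is at (320,173) on the square board, with scissors close by at (390,125), so I'll open the gripper less for this grasp.

play_rows(xyz=[[1, 1, 40], [1, 1, 85], [1, 1, 130], [1, 1, 170], [1, 1, 195], [1, 1, 202], [1, 1, 202], [1, 1, 202], [1, 1, 202], [1, 1, 202]], rot=[[0, 0, 0], [0, 0, 0], [0, 0, 0], [0, 0, 0], [0, 0, 0], [0, 0, 0], [0, 0, 0], [0, 0, 0], [0, 0, 0], [0, 0, 0]], grip=[0.75, 0.75, 0.75, 0.75, 0.75, 0.75, 0.75, 0, 0, 0])

```text
time_s: 13.15
eef_pos: [0.6423, -0.1539, 0.0357]
eef_rot: [0.002, 0.832, 0.555, 0.001]
wrist_force: [-0.2, 1.3, 7.1]
opening: 0.506
grasp_force: 61.5
```

play_rows(xyz=[[0, 0, -30], [0, 0, -80], [20, -18, -120], [62, -56, -120], [104, -95, -120], [146, -133, -120], [188, -171, -120], [230, -209, -120], [272, -248, -120], [305, -278, -120]], rot=[[0, 0, 0], [0, 0, 0], [0, 0, 0], [0, 0, 0], [0, 0, 0], [0, 0, 0], [0, 0, 0], [0, 0, 0], [0, 0, 0], [0, 0, 0]], grip=[0, 0, 0, 0, 0, 0, 0, 0, 0, 0])

```text
time_s: 14.4
eef_pos: [0.5007, 0.2372, 0.1542]
eef_rot: [0.0, 0.832, 0.555, 0.001]
wrist_force: [0.3, 0.3, 0.0]
opening: 0.508
grasp_force: 61.1
```

Run:
```python
from h import *
T,o=pose(); print(o["time_s"],np.round(T,3),o["grasp_force"],o["opening"])
c=cam("wrist"); save(c,"w5"); P=cloud(c)
S=P[blob(c,P,T[:2,3],.05,T[2,3]-.02,T[2,3]+.02)]; print(rect(S),np.percentile(S[:,2],[5,50,95]))
Q=boards(c,(.4875,.275),.06,.01);print("round",rect(Q),cv2.minEnclosingCircle((Q[:,:2]*1000).astype(np.float32)))
```

```text
14.4 [[ 0.384  0.923  0.001  0.501]
 [ 0.923 -0.384  0.001  0.237]
 [ 0.001  0.001 -1.     0.154]
 [ 0.     0.     0.     1.   ]] 61.069185733795166 0.5078823215052878
c=(504.0,241.2) 56x51 long axis 15.3deg n=10776 [0.14286437 0.14863378 0.16849902]
round c=(487.4,275.9) 98x98 long axis -83.6deg n=11501 ((487.3983459472656, 275.8875732421875), 49.5153923034668)
```

View pics/w5.png

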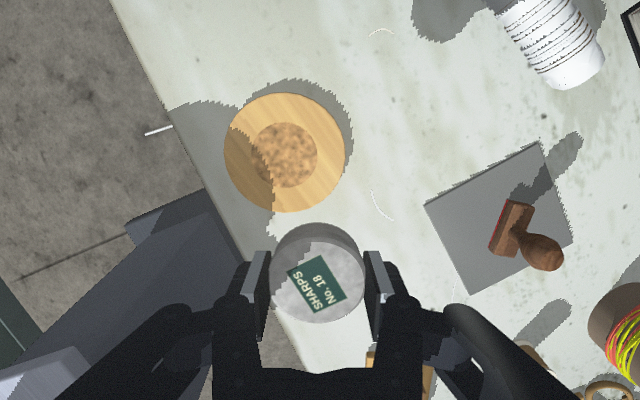

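The tin is held flat at (317,272), the round board is at (285,152), and the stamp stands on the card at (525,235). I'll measure the tin's offset from the TCP in the tool frame.

Run:
```python
from h import *
T,o=pose(); c=cam("wrist"); P=cloud(c)
t=(P-T[:3,3])@T[:3,:3]
m=(abs(t[...,2]-.0055)<.003)&(abs(t[...,1])<.018)&(abs(t[...,0])<.04)
m=cv2.morphologyEx(m.astype(np.uint8),cv2.MORPH_OPEN,np.ones((3,3)))>0
for y0 in (-.012,-.006,0,.006,.012):
    s=t[m&(abs(t[...,1]-y0)<.002)]; print(y0,np.round([s[:,0].min()*1e3,s[:,0].max()*1e3,np.median(s[:,2])*1e3],1))
d=np.array([.4878,.2752,0])-T[:3,3]; print((d@T[:3,:3])*1000)
```

```text
-0.012 [-21.3  20.4   5.8]
-0.006 [-23.   22.1   5.6]
0 [-23.9  22.1   5.5]
0.006 [-22.6  21.8   5.7]
0.012 [-21.2  19.3   5.9]
[ 26.84712106 -22.8128219  154.19162553]
```

play_rows(xyz=[[28, -23, 0], [28, -23, 0], [28, -23, 40], [28, -23, 75], [28, -23, 95], [28, -23, 100], [28, -23, 100], [28, -23, 100], [28, -23, 100], [28, -23, 100]], rot=[[0, 0, 0], [0, 0, 0], [0, 0, 0], [0, 0, 0], [0, 0, 0], [0, 0, 0], [0, 0, 0], [0, 0, 0], [0, 0, 0], [0, 0, 0]], grip=[0, 0, 0, 0, 0, 0, 0, 0, 0, 0])

```text
time_s: 15.75
eef_pos: [0.4915, 0.27, 0.0539]
eef_rot: [0.0, 0.832, 0.555, 0.001]
wrist_force: [0.1, 0.9, -0.5]
opening: 0.507
grasp_force: 61.1
```

Run:
```python
from h import *
T,o=pose(); print(np.round(T[:3,3]*1000,1)); c=cam("wrist"); P=cloud(c)
t=(P-T[:3,3])@T[:3,:3]
m=(abs(t[...,2]-.0055)<.003)&(abs(t[...,1])<.004)&(abs(t[...,0])<.04)
m=cv2.morphologyEx(m.astype(np.uint8),cv2.MORPH_OPEN,np.ones((3,3)))>0
print(t[m][:,0].min(),t[m][:,0].max())
Q=boards(c,(.4875,.275),.06,.01)
# board: circle fit from far edge points
e=cv2.convexHull((Q[:,:2]*1000).astype(np.float32))[:,0]; tt=(np.c_[e,np.full(len(e),10)]-T[:3,3]*1000)@T[:3,:3]
e=e[tt[:,0]>10]; A=np.c_[2*e,np.ones(len(e))]; s=np.linalg.lstsq(A,(e**2).sum(1),rcond=None)[0]
print(s[:2],np.sqrt(s[2]+s[0]**2+s[1]**2))
```

```text
[491.5 270.   53.9]
-0.023922001564382154 0.022238891101439555
[488.02789222 277.40190878] 48.68582224890436
```

play_rows(xyz=[[4, -5.5, 0], [4, -5.5, 8], [4, -5.5, 15], [4, -5.5, 18], [4, -5.5, 18], [4, -5.5, 18], [4, -5.5, 18], [4, -5.5, 18], [4, -5.5, 18], [4, -5.5, 18]], rot=[[0, 0, 0], [0, 0, 0], [0, 0, 0], [0, 0, 0], [0, 0, 0], [0, 0, 0], [0, 0, 0], [0, 0, 0], [0, 0, 0], [0, 0, 0]], grip=[0, 0, 0, 0, 0, 0, 0.8, 0.8, 0.8, 0.8])

```text
time_s: 17.05
eef_pos: [0.4875, 0.2756, 0.0351]
eef_rot: [-0.0, 0.832, 0.555, -0.0]
wrist_force: [0.2, 0.6, 0.2]
opening: 0.805
grasp_force: 0.0
```

play_rows(xyz=[[0, 0, -20], [0, 0, -70], [0, 0, -130], [-10, 30, -170], [-25, 75, -200], [-41, 125, -205], [-57, 175, -205], [-65, 200, -205], [-65, 200, -205], [-65, 200, -205]], rot=[[0, 0, 0], [0, 0, 0], [0, 0, 0], [0, 0, 0], [0, 0, 0], [0, 0, 0], [0, 0, 0], [0, 0, 0], [0, 0, 0], [0, 0, 0]], grip=[1, 1, 1, 1, 1, 1, 1, 1, 1, 1])

```text
time_s: 18.3
eef_pos: [0.6466, 0.1392, 0.241]
eef_rot: [-0.0, 0.832, 0.555, 0.0]
wrist_force: [0.5, 0.6, -0.9]
opening: 1.002
grasp_force: 0.0
```

Run:
```python
from h import *
T,o=pose(); print(o["time_s"],np.round(T,3))
t=cam("top"); P=cloud(t); S=P[blob(t,P,(.488,.275),.05,.025,.045)]; print("top tin",rect(S))
c=cam("wrist"); save(c,"w6"); P=cloud(c)
for n,xy,r,a,b in [("tin",(.488,.275),.05,.025,.045),("foot",(.647,.139),.05,.013,.022),("handle",(.647,.139),.05,.055,.09)]:
    S=P[blob(c,P,xy,r,a,b)]
    if len(S): print(n,rect(S),"z",np.round(np.percentile(S[:,2],[5,50,95])*1000,1))
Q=boards(c,(.4875,.275),.06,.01);print("round",rect(Q),cv2.minEnclosingCircle((Q[:,:2]*1000).astype(np.float32)))
```

```text
18.3 [[ 0.385  0.923  0.     0.647]
 [ 0.923 -0.385  0.     0.139]
 [ 0.    -0.    -1.     0.241]
 [ 0.     0.     0.     1.   ]]
top tin c=(486.1,273.0) 44x43 long axis 1.3deg n=272
tin c=(486.7,275.0) 45x45 long axis -4.8deg n=1613 z [28.1 30.1 31.6]
foot c=(646.0,140.7) 49x22 long axis 55.8deg n=445 z [15.8 17.6 19. ]
handle c=(646.1,140.6) 25x24 long axis 66.9deg n=585 z [60.3 69.1 71.7]
round c=(488.8,275.6) 100x99 long axis 18.2deg n=5042 ((488.82281494140625, 275.13153076171875), 50.988250732421875)
```

View pics/w6.png

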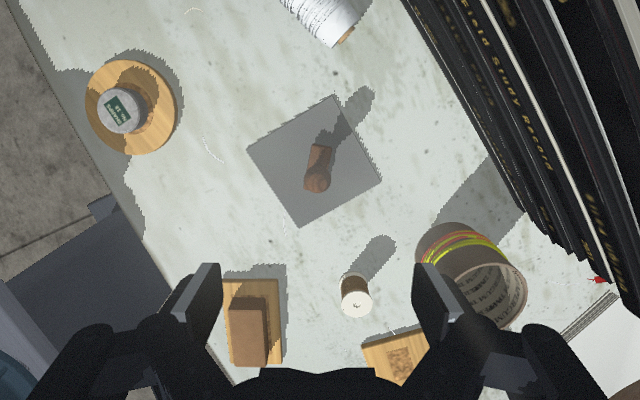

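The tin lies in the middle of the round board (seen at (122,112) with its board at (130,107)). The stamp is upright at (318,168). I'll grip it.

play_rows(xyz=[[1, -1, 40], [1, -1, 85], [1, -1, 130], [1, -1, 170], [1, -1, 190], [1, -1, 194], [1, -1, 194], [1, -1, 194], [1, -1, 194], [1, -1, 194]], rot=[[0, 0, 0], [0, 0, 0], [0, 0, 0], [0, 0, 0], [0, 0, 0], [0, 0, 0], [0, 0, 0], [0, 0, 0], [0, 0, 0], [0, 0, 0]], grip=[1, 1, 1, 1, 1, 1, 0, 0, 0, 0])

```text
time_s: 19.65
eef_pos: [0.6474, 0.14, 0.0476]
eef_rot: [0.0, 0.832, 0.555, 0.001]
wrist_force: [-1.9, -0.5, 5.3]
opening: 0.271
grasp_force: 58.3
```

play_rows(xyz=[[0, 0, -40], [0, 0, -90], [0, 0, -118], [-57, -6, -118], [-114, 4, -118], [-163, 24, -118], [-208, 57, -118], [-246, 90, -118], [-275, 113, -118], [-275, 113, -118]], rot=[[0, 0, 0], [0, 0, 0], [0, 0, 0], [0, 0, 0], [0, 0, 0], [0, 0, 0], [0, 0, 0], [0, 0, 0], [0, 0, 0], [0, 0, 0]], grip=[0, 0, 0, 0, 0, 0, 0, 0, 0, 0])

```text
time_s: 20.9
eef_pos: [0.6452, -0.1605, 0.1641]
eef_rot: [0.0, 0.833, 0.553, -0.0]
wrist_force: [-0.1, 0.3, -0.3]
opening: 0.267
grasp_force: 58.9
```

play_rows(xyz=[[0, 0, 25], [0, 0, 55], [0, 0, 80], [0, 0, 90], [0, 0, 90], [0, 0, 90], [0, 0, 90], [0, 0, 90], [0, 0, 90], [0, 0, 90]], rot=[[0, 0, 0], [0, 0, 0], [0, 0, 0], [0, 0, 0], [0, 0, 0], [0, 0, 0], [0, 0, 0], [0, 0, 0], [0, 0, 0], [0, 0, 0]], grip=[0, 0, 0, 0, 0, 0, 0, 0, 0, 0])

```text
time_s: 22.15
eef_pos: [0.6451, -0.1573, 0.0743]
eef_rot: [0.0, 0.832, 0.555, 0.0]
wrist_force: [-0.0, -0.3, -1.0]
opening: 0.269
grasp_force: 58.9
```

Run:
```python
from h import *
T,o=pose(); print(o["time_s"],np.round(T,4),o["grasp_force"])
c=cam("wrist"); save(c,"w7"); P=cloud(c)
t=(P-T[:3,3])@T[:3,:3]
m=(t[...,2]<-.015)&(t[...,2]>-.04)&(abs(t[...,1])<.02)&(abs(t[...,0])<.02)
print("handle tool",rect(t[m]))
print("sq",rect(boards(c,(.646,-.158),.085,.01)))
```

```text
22.15 [[ 0.3848  0.923   0.      0.6451]
 [ 0.923  -0.3848 -0.     -0.1573]
 [ 0.      0.     -1.      0.0743]
 [ 0.      0.      0.      1.    ]] 58.94098385469988
handle tool c=(2.4,0.2) 40x27 long axis 89.2deg n=5389
sq c=(645.6,-176.6) 127x89 long axis 86.1deg n=19485
```

View pics/w7.png

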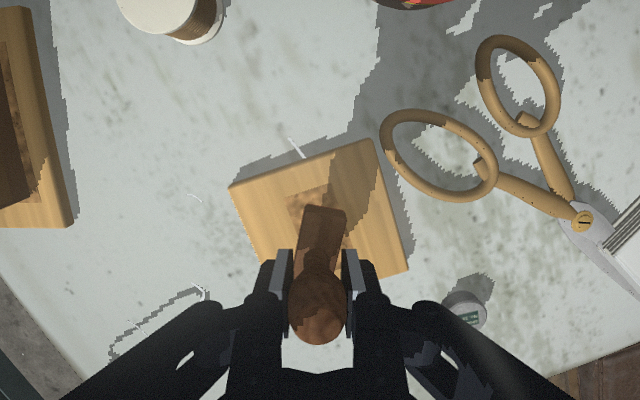

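The stamp hangs upright over the square board (foot at (322,225), board centred beneath it). I'll lower it and release with a limited opening.

play_rows(xyz=[[0, 1, 8], [0, 1, 15], [0, 1, 19], [0, 1, 20.5], [0, 1, 20.5], [0, 1, 20.5], [0, 1, 20.5], [0, 1, 20.5], [0, 1, 20.5], [0, 1, 20.5]], rot=[[0, 0, 0], [0, 0, 0], [0, 0, 0], [0, 0, 0], [0, 0, 0], [0, 0, 0], [0, 0, 0], [0, 0, 0], [0, 0, 0], [0, 0, 0]], grip=[0, 0, 0, 0, 0, 0, 0, 0.7, 0.7, 0.7])

```text
time_s: 23.45
eef_pos: [0.646, -0.1577, 0.0539]
eef_rot: [0.0, 0.832, 0.555, 0.0]
wrist_force: [0.1, -0.8, -0.5]
opening: 0.7
grasp_force: 0.0
```

play_rows(xyz=[[0, 0, 0], [0, 0, -20], [0, 0, -60], [0, 0, -110], [0, 0, -160], [0, 0, -190], [0, 0, -190], [0, 0, -190], [0, 0, -190], [0, 0, -190]], rot=[[0, 0, 0], [0, 0, 0], [0, 0, 0], [0, 0, 0], [0, 0, 0], [0, 0, 0], [0, 0, 0], [0, 0, 0], [0, 0, 0], [0, 0, 0]], grip=[0.7, 0.7, 0.7, 0.7, 0.7, 0.7, 0.7, 0.7, 0.7, 0.7])

```text
time_s: 24.7
eef_pos: [0.6454, -0.1575, 0.2423]
eef_rot: [-0.001, 0.832, 0.555, -0.001]
wrist_force: [0.1, 1.0, -0.9]
opening: 0.694
grasp_force: 0.0
```

Run:
```python
from h import *
T,o=pose(); print(o["time_s"],np.round(T[:3,3],4))
c=cam("wrist"); save(c,"w8"); P=cloud(c)
for n,xy,r,a,b in [("foot",(.646,-.158),.05,.018,.03),("handle",(.646,-.158),.05,.062,.09),("reel",(.629,-.017),.04,.036,.06),("block",(.487,-.02),.08,.03,.05)]:
    S=P[blob(c,P,xy,r,a,b)]
    if len(S): print(n,rect(S),"z",np.round(np.percentile(S[:,2],[5,50,95])*1000,1))
print("sq",rect(boards(c,(.646,-.158),.075,.01)))
```

```text
24.7 [ 0.6454 -0.1575  0.2423]
foot c=(651.6,-146.6) 24x22 long axis 55.9deg n=451 z [21.8 23.6 25. ]
handle c=(644.4,-157.0) 25x24 long axis 68.1deg n=591 z [66.6 75.2 77.6]
reel c=(629.4,-16.4) 35x35 long axis 66.1deg n=1320 z [43.4 44.8 46.1]
block c=(487.2,-19.5) 90x44 long axis 67.1deg n=3997 z [34.4 37.9 39.2]
sq c=(646.7,-158.6) 89x89 long axis 86.1deg n=6308
```

View pics/w8.png

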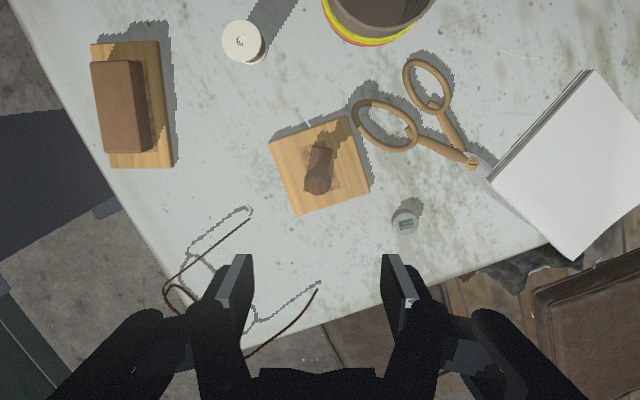

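The stamp is upright in the middle of the square board at (320,165), within about 3 mm. The reel at (245,42) and the cup are untouched, so I'm handing in.

```bash
python3 -c "
from bench import ctrl
print(ctrl.hand_in())"
```

```text
the job is handed in; nothing more can be done
None
```

The job is handed in: the sanding block is on the long board, the needle tin on the round board and the date stamp upright on the square board. By camera measurement each is within about 3 mm of its board's centre, and I saw no movement of the reel or cup.

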